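Sort two clamp screws by thread hand with the test nut

TASK

Two clamp screws lean in the middle grooves of the sloped rack; one has a right-hand thread, the other a left-hand one. One at a time, try each in the brass right-hand test nut, pressing lightly and turning clockwise without forcing: within a quarter turn the right-hand screw runs well down into the nut, while the left-hand one is stopped. After trying a screw take it out again and lay it in its groove before you try the other: the right-hand screw in the rack's right end groove, the left-hand one in the left end groove (as seen from the robot), leaning head up with its tip down on the ledge; leave the other things on the table alone.

Things in the scene. Friction and masses are not known exactly. Their poses are not given: they have to be found in the camera images.
- screw_a: Loose steel clamp screw, 110 mm long, 0.22 kg; origin at its tip. From the tip: point 16 mm across, coarse two-start thread 30 mm across (6 to 48 mm), plain neck 30 mm across (to 66 mm), flat spade head (64 to 110 mm). Starts in a middle groove. screw_a and screw_b are alike but for thread hand: one is right-hand, one left-hand. The names do not tell which; try them (the thread's slope also shows it).
- screw_a_head (a point): Middle of the spade head of screw_a, 88 mm from its tip: 14 mm thick (along y), 34 mm wide (along x), 46 mm long. z runs along the screw from tip to head; grip the two flats across y. At the start the screw leans 35 degrees towards the robot, head up, flats facing the neighbouring grooves, so the grip is taken with the tool tilted likewise.
- screw_a_tip (a point): Middle of the tip face of screw_a; axes as the head's.
- screw_b: Loose steel clamp screw, 110 mm long, 0.22 kg; origin at its tip. From the tip: point 16 mm across, coarse two-start thread 30 mm across (6 to 48 mm), plain neck 30 mm across (to 66 mm), flat spade head (64 to 110 mm). Starts in a middle groove. screw_b and screw_a are alike but for thread hand: one is right-hand, one left-hand. The names do not tell which; try them (the thread's slope also shows it).
- screw_b_head (a point): Middle of the spade head of screw_b, 88 mm from its tip: 14 mm thick (along y), 34 mm wide (along x), 46 mm long. z runs along the screw from tip to head; grip the two flats across y. At the start the screw leans 35 degrees towards the robot, head up, flats facing the neighbouring grooves, so the grip is taken with the tool tilted likewise.
- screw_b_tip (a point): Middle of the tip face of screw_b; axes as the head's.
- nut_mouth (a point): Middle of the open top of the brass right-hand test nut, 60 mm above the table; z up along the bore, x and y square to the plate's edges. Offer a screw upright, tip down, its flats facing the nut's +y and -y (either way round): a right-hand screw slides in unturned until its tip is about 25 mm below the mouth. It counts as run in when the tip is 31 mm below the mouth.
- nut: The fixed test nut, 60 mm across, bore 34 mm across and 50 mm deep, on a dark plate 96 mm square; origin on the table below nut_mouth. Lead 48 mm a turn, 4 mm axial play: turned clockwise from above a right-hand screw runs down 0.76 mm per 0.1 rad; it comes out the opposite way. A left-hand screw stops with its tip 12 to 24 mm below the mouth and goes no further turned clockwise.
- groove_left (a point): Left end (+y) groove: where the middle of a seated screw's tip lies, on the ledge. Rack's axes. A seated screw runs from here up and towards the robot along (-0.574, 0, 0.819), 35 degrees from vertical; its head's middle is 88 mm along. The 45-degree V-walls cradle its lower 64 mm; the groove is open above and on the side away from the robot, (0.819, 0, 0.574). Goal place of the left-hand screw; empty at the start.
- groove_right (a point): Right end (-y) groove: where the middle of a seated screw's tip lies, on the ledge. Rack's axes. A seated screw runs from here up and towards the robot along (-0.574, 0, 0.819), 35 degrees from vertical; its head's middle is 88 mm along. The 45-degree V-walls cradle its lower 64 mm; the groove is open above and on the side away from the robot, (0.819, 0, 0.574). Goal place of the right-hand screw; empty at the start.
- rack: Fixed plywood rack with a row of grooves, 115 x 268 mm, about 85 mm high, with four V-grooves side by side; origin on the table under its middle, z up, y to its left (along the row of grooves, which lie at y = +96, +32, -32 and -96 mm), x away from the robot.
- scale: Bystander: small black pocket scale, 121 x 72 x 19 mm, origin under its middle.
- lamp: Bystander: spirit lamp, 62 mm across, 74 mm high, origin under its middle.
- hexkey: Bystander: black hex key, 87 mm long, origin under its middle.
- jar: Bystander: small jar with a screw cap, 30 mm across, 42 mm high, origin under its middle.

How it is judged:
By the outcome, as a careful person would: the job done as asked, in the order asked, and still so for the second after the job is handed in, with the robot touching nothing.
It also fails if it takes over 72 s, if anything falls off the work surface, if the arm or the gripper's body presses on something with over 40 N, if the wrist force passes 120 N, or if a joint passes its speed limit or range.

ROBOT

A 7-joint arm with a two-finger parallel gripper is mounted at the origin on a cart in front of the work surface, level with it; the furniture and walls round the work are solid. World frame = base frame: x ahead of the robot, y to its left, z up, the work surface at z = 0. Lengths are in m, angles in rad, forces in N, time in s.
With the tool pointing down it reaches from about 0.35 to 0.9 m from the base axis. Payload 8.1 kg.
Tool frame: the origin (TCP) lies on the centre line of the jaws, within the pads' length; the fingertips stand arm.tips_ahead ahead of it and the grasp point (between the pads) lies 8 mm behind it (arm.tips_ahead is the distance from the TCP to the fingertips, in m); z points along the fingers, y is the direction in which the jaws open and shut (so a half turn about z gives the same grasp; the last joint's range is limited). The gripper opens to 92 mm and grips with 3 to 60 N. Pads are 19 mm wide; open, the fingers measure 130 mm over their backs; the gripper's body (75 mm by 190 mm) begins 47 mm behind the grasp point.
Start: joints at [-1.211, 0.434, 0.025, 1.573, -0.012, 1.134, -0.075], TCP at [0.279, 0.559, 0.199] pointing down, gripper open.
Joint ranges: [-2.62, 2.62], [-0.44, 2.09], [-1.27, 1.32], [0.08, 2.57], [-1.32, 4.46], [0.12, 2], [-2.74, 2.74]. Speed limits (rad/s): [2.22, 2.22, 3.01, 3.01, 3.14, 3.14, 3.14].

INTERFACE

Orientations are given as a rotation vector (axis times angle).
In Python, from cell import arm gives the robot as it stands. The module is installed in compiled form; this text tells all that it offers.
- The arm moves only by the tool jog_arm, never from a script. Its argument "moves" is a list of rows, each an object with "twist": the turn, a rotation vector about the tool's x, y, z in units of 10 degrees (1.0 is 10 degrees), a list of three; "xyz": the shift along the tool's x, y, z in units of 60 mm (1.0 is 60 mm), a list of three; "grip": the closure, from -1 (fully open) to 1 (shut). A call has 1 to 5 rows; each row is the pose to reach, as a shift and turn from the pose commanded when the call began, along the tool's axes at that moment; what a row does not reach only later rows make up. A row lasts 1/8 s, in which the tool goes at most 62.5 mm and 10.7 degrees, less where a joint would pass 70% of its speed; a pose out of reach is approached as far as the arm can. A call with a gripper value outside its range is refused whole. The fingers move at their own pace and stop on an object; "force" is the grip in N (left out, the last holds). Time passes only in rows, so rows that repeat a pose let the fingers close. It gives the time, the measured TCP pose, the force and the opening at its end, in the units of the state.
- arm.observe(): the state, without advancing time (a new reading comes with each control period).
- arm.get_image(name): name is "side" or "top"; returns the picture (384x512x3 uint8, blue, green, red); there is no depth.
- arm.camera_params(name): a dict with "mtx" (3x3 intrinsics, pixels), "k1" (the pictures are not rectified: a ray, as slopes to the right and down, at radius r is drawn at 1 + k1 r^2 times it, then the intrinsics apply), "T" (4x4, takes a point from camera to world coordinates). Camera axes: x right, y down, z forward; pixel columns grow to the right and rows downward; lengths in m; the calibration is good to about 2 mm. A picture is of the moment at which its call begins. camera_params takes no time and is no camera call.
- arm.sign_off(): hands the job in, once; it reports no verdict.
The state is a dict: "clock": time; "joints": joint angles; "dq": joint speeds; "joint_efforts": joint torques, N m; "position": TCP position; "ee_rot": TCP orientation; "force": force on the tool from outside, world axes, zero at the start; "ft_torque": the same for the moment, N m; "width": opening from 0.0 (shut) to 1.0 (fully open).
Only numpy, scipy, OpenCV 4.12 (cv2) and the standard library are available. Lean on these libraries where they do the work, as an engineer would, in place of code of your own. Each camera call takes 0.05 s, during which the arm holds its last target. There are 200 camera calls.

## Working session

There is one attempt and no reset: what is moved stays moved. The work goes in short steps, Python scripts to look and compute and a tool call to move; the robot and the scene stay as the last step left them, time stands still between calls to the robot, and variables do not carry over. Pictures are saved under pics/ and viewed, about 8 in all and at most 12, crops included, and the job is handed in when it is done.

Besides the shell and the picture viewer there is one more tool, called after "Emit:" as a command line: name --argument value ..., lists and objects as JSON in quotes. jog_arm: Moves the arm, as the interface text tells. Its arguments: {"type":"object","properties":{"moves":{"type":"array","items":{"type":"object","properties":{"twist":{"type":"array","items":{"type":"number"}},"xyz":{"type":"array","items":{"type":"number"}},"grip":{"type":"number"}}}},"force":{"type":"number"}},"required":["moves"]}

```bash
mkdir -p pics; ls
cat > h.py <<'E'
import numpy as np, cv2
from cell import arm
from scipy.spatial.transform import Rotation as R
def ray(n,u,v):
    p=arm.camera_params(n);M=np.array(p["mtx"]);k=p["k1"];T=np.array(p["T"])
    d=np.array([(u-M[0,2])/M[0,0],(v-M[1,2])/M[1,1]]);s=d.copy()
    for _ in range(30): s=d/(1+k*(s@s))
    r=T[:3,:3]@np.array([s[0],s[1],1]);return T[:3,3],r/np.linalg.norm(r)
def atz(n,u,v,z):
    o,r=ray(n,u,v);return o+r*(z-o[2])/r[2]
def proj(n,P):
    p=arm.camera_params(n);M=np.array(p["mtx"]);T=np.array(p["T"])
    q=T[:3,:3].T@(np.array(P)-T[:3,3]);s=q[:2]/q[2];s=s*(1+p["k1"]*(s@s));return M[:2,:2]@s+M[:2,2]
def tri(a,b):
    (o1,r1),(o2,r2)=ray(*a),ray(*b)
    A=np.stack([r1,-r2],1);t=np.linalg.lstsq(A,o2-o1,rcond=None)[0]
    p,q=o1+t[0]*r1,o2+t[1]*r2;return (p+q)/2,np.linalg.norm(p-q)
def shot(n,f,crop=None,s=1):
    im=arm.get_image(n)
    if crop: x0,y0,x1,y1=crop;im=im[y0:y1,x0:x1]
    cv2.imwrite("pics/"+f,cv2.resize(im,None,fx=s,fy=s,interpolation=cv2.INTER_CUBIC))
E
python3 - <<'E'
from h import *
o=arm.observe();print(o,arm.tips_ahead)
for n in("side","top"):
    p=arm.camera_params(n);print(n,np.round(p["mtx"],1).tolist(),p["k1"],np.round(p["T"],3).tolist())
a=arm.get_image("side");b=arm.get_image("top")
cv2.imwrite("pics/side0.png",a);cv2.imwrite("pics/top0.png",b)
cv2.imwrite("pics/s0.png",cv2.resize(a,None,fx=1.55,fy=1.55,interpolation=cv2.INTER_CUBIC));cv2.imwrite("pics/t0.png",cv2.resize(b,None,fx=1.55,fy=1.55,interpolation=cv2.INTER_CUBIC))
E
```

```text
pics
{'clock': 0.0, 'joints': array([-1.21059361,  0.435198  ,  0.02497039,  1.57411735, -0.01160734,
        1.13400275, -0.07513697]), 'dq': array([ 0.00136765, -0.0005628 , -0.00105959,  0.00079882, -0.00128813,
       -0.00178979,  0.00102127]), 'joint_efforts': array([ 3.31222418e-04, -6.67856669e+01,  9.85029079e-01, -3.14448380e+01,
       -6.05625054e-02,  4.32571897e-02,  1.25582342e-04]), 'position': array([0.27883444, 0.55871824, 0.19825267]), 'ee_rot': array([-7.20610231e-01, -3.05759328e+00,  2.45593827e-03]), 'force': array([-0.95773776,  0.03579561, -0.31510414]), 'ft_torque': array([ 0.03705011, -0.04799578,  0.00528603]), 'width': 0.9990531979283226} 0.011
side [[365.5, 0.0, 259.1], [0.0, 365.5, 189.8], [0.0, 0.0, 1.0]] -0.021012558844697667 [[-1.0, 0.0, 0.016, 0.568], [-0.012, 0.669, -0.744, 0.734], [-0.011, -0.744, -0.668, 0.723], [0.0, 0.0, 0.0, 1.0]]
top [[431.1, 0.0, 261.2], [0.0, 431.1, 186.8], [0.0, 0.0, 1.0]] -0.07724934802262189 [[-0.025, -0.998, 0.052, 0.492], [-1.0, 0.026, 0.016, 0.036], [-0.017, -0.052, -0.998, 1.374], [0.0, 0.0, 0.0, 1.0]]
```

View pics/t0.png

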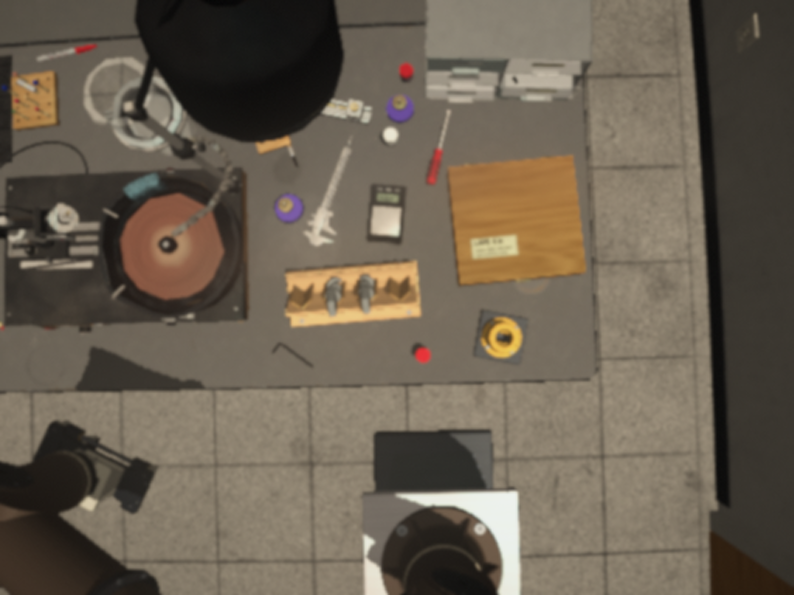

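View pics/s0.png

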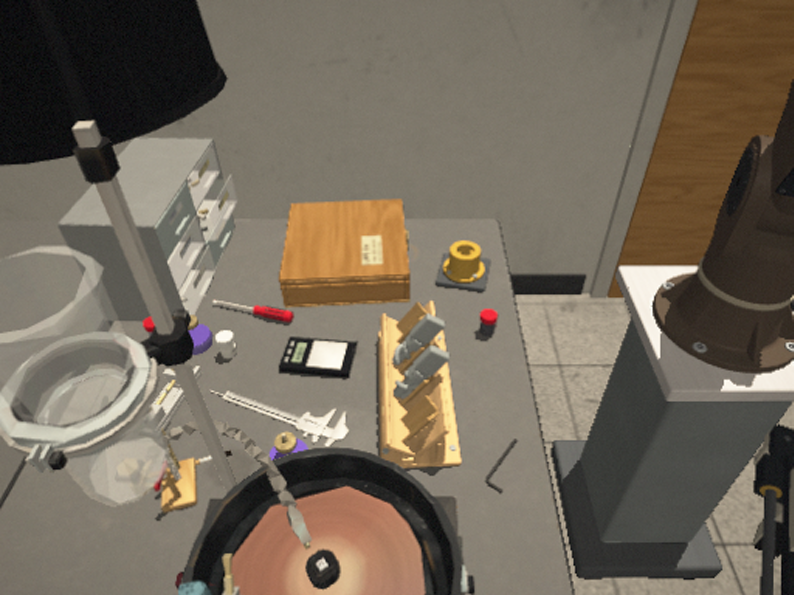

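The top view shows the rack at about (353,293) of the 1.55x picture, with screws at (333,293) and (366,291). The nut is at (502,337), with the plate around it. In the side view the nut mouth is at (465,247) and the screws are at about (420,345).

Run:
```python
import cv2
a=cv2.imread("pics/top0.png")[162:242,178:345];cv2.imwrite("pics/tc.png",cv2.resize(a,None,fx=4.75,fy=4.75,interpolation=cv2.INTER_CUBIC))
a=cv2.imread("pics/side0.png")[150:305,235:330];cv2.imwrite("pics/sc.png",cv2.resize(a,None,fx=3.8,fy=3.8,interpolation=cv2.INTER_CUBIC))
```

```text
(no output)
```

View pics/tc.png

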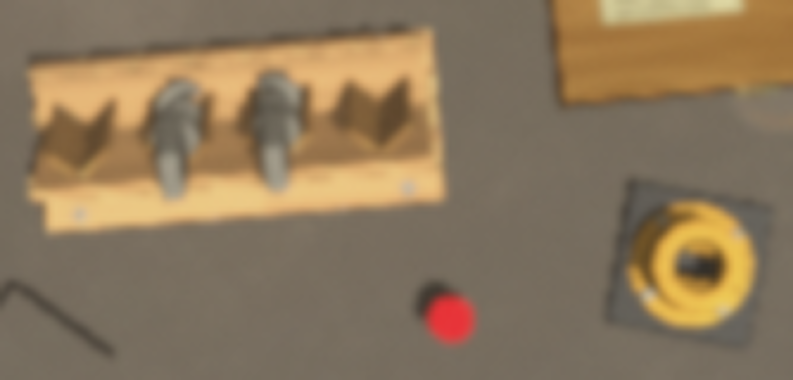

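View pics/sc.png

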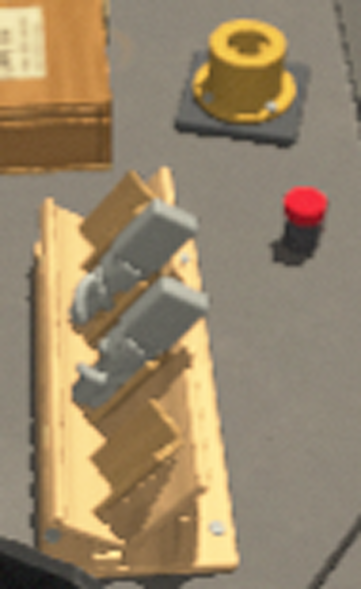

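```bash
cat >> h.py <<'E'
def T(u,v): return ("top",178+u/4.75,162+v/4.75)
def S(u,v): return ("side",235+u/3.8,150+v/3.8)
E
python3 - <<'E'
from h import *
P={k:tri(T(*t),S(*s)) for k,t,s in [("boltL",(80,214),(217,528)),("boltR",(407,187),(184,257)),("endL",(172,174),(187,282)),("endR",(277,167),(176,206)),("nut",(704,262),(248,41)),("jar",(450,319),(305,203))]}
for k,(p,e) in P.items(): print(k,np.round(p,4),round(e,4))
d=P["boltL"][0]-P["boltR"][0];print("yaw bolts",np.arctan2(-d[0],d[1]))
d=P["endL"][0]-P["endR"][0];print("yaw ends",np.arctan2(-d[0],d[1]),np.linalg.norm(d))
print("nut@60",atz(*T(704,262),.06),atz(*S(248,41),.06))
c=[atz(*T(*q),.008) for q in [(630,178),(775,205),(748,350),(605,322)]];print(np.round(c,4),np.mean(c,0))
c=np.array(c)[:,:2];
for i in range(4):
    d=c[(i+1)%4]-c[i];print(np.linalg.norm(d),np.degrees(np.arctan2(d[1],d[0])))
E
```

```text
boltL [0.506  0.2706 0.0057] 0.002
boltR [0.518  0.0509 0.0083] 0.0008
endL [0.5265 0.1919 0.1352] 0.0005
endR [0.5299 0.1281 0.1338] 0.001
nut [ 0.4631 -0.139   0.0553] 0.0012
jar [0.4315 0.0247 0.0361] 0.0022
yaw bolts 0.054812329519716374
yaw ends 0.05339634584696145 0.06396253901116977
nut@60 [ 0.46378855 -0.13845995  0.06      ] [ 0.46320648 -0.13282648  0.06      ]
[[ 0.5198 -0.0978  0.008 ]
 [ 0.4993 -0.1939  0.008 ]
 [ 0.4035 -0.1728  0.008 ]
 [ 0.4246 -0.0783  0.008 ]] [ 0.46180383 -0.13571469  0.008     ]
0.09828626695321668 -102.0366451074791
0.0980746833849643 167.58779215376236
0.09681390165767514 77.44378675372089
0.09719823685491241 -11.545318919913482
```

```bash
cat >> h.py <<'E'
psi=.054; ry=np.array([-np.sin(psi),np.cos(psi),0]); rx=np.array([np.cos(psi),np.sin(psi),0])
a=-.574*rx+.819*np.array([0,0,1]); a/=np.linalg.norm(a); nrm=np.cross(ry,a)
endmid=np.array([.5282,.160,.1345]); tipmid=endmid-.110*a
def tip(k): return tipmid+ry*k     # k=.096,.032,-.032,-.096
def mk(y,z): x=np.cross(y,z);return R.from_matrix(np.stack([x,y,z],1))
Rr=mk(ry,-a); G=.082
npos=np.array([.4628,-.1370,.06]); nyaw=np.radians(-12.1)
def Rn(turn=0,psi_=None):  # clockwise turn in rad
    t=nyaw-turn;return mk(np.array([-np.sin(t),np.cos(t),0]),np.array([0,0,-1.]))
def plan(p,Rt,show=True):
    o=arm.observe();Rc=R.from_rotvec(o["ee_rot"]);d=Rc.inv().apply(np.array(p)-o["position"]);w=(Rc.inv()*Rt).as_rotvec()
    print("xyz",np.round(d/.06,3),"twist",np.round(np.degrees(w)/10,3),"rows",round(max(np.linalg.norm(d)/.0625,np.degrees(np.linalg.norm(w))/10.7),1))
def st():
    o=arm.observe();print("t",round(o["clock"],2),"pos",np.round(o["position"],4),"F",np.round(o["force"],1),"w",round(o["width"],3),"q",np.round(o["joints"],2))
E
python3 - <<'E'
from h import *
st()
for k in(.096,.032,-.032,-.096): print(np.round(tip(k),4),proj("side",tip(k)+.11*a),np.round((np.array(proj("top",tip(k)))-[178,162])*4.75), np.round((np.array(proj("side",tip(k)))-[235,150])*3.8))
p=tip(.032)+(G+.1)*a; print(p)
plan(p,Rr)
print(np.degrees(R.from_rotvec(arm.observe()["ee_rot"]).as_matrix()))
E
```

```text
t 0.1 pos [0.2789 0.5588 0.1983] F [-0.5 -1.   0.3] w 0.998 q [-1.21  0.44  0.02  1.57 -0.01  1.13 -0.08]
[0.5861 0.2593 0.0444] [286.98257671 247.48911991] [85. 89.] [ 83. 474.]
[0.5895 0.1954 0.0444] [284.08884484 224.45166818] [182.  81.] [ 79. 386.]
[0.593  0.1315 0.0444] [281.51652681 203.99644357] [280.  73.] [ 76. 308.]
[0.5964 0.0675 0.0444] [279.21578121 185.71933824] [378.  66.] [ 73. 238.]
[0.48520997 0.18972299 0.19346101]
xyz [-5.824 -3.968  0.087] twist [-0.913 -3.424 -2.866] rows 6.8
[[-5.12662705e+01  2.55846643e+01 -2.83696004e-02]
 [ 2.55846790e+01  5.12662183e+01 -7.35585636e-02]
 [-7.46248743e-03 -7.84857171e-02 -5.72957253e+01]]
```

Emit:
jog_arm --moves '[{"twist":[-0.2,-0.7,-0.6],"xyz":[-1,-0.6,-0.8],"grip":0.2},{"twist":[-0.4,-1.4,-1.2],"xyz":[-2,-1.3,-0.9],"grip":0.2},{"twist":[-0.6,-2.1,-1.8],"xyz":[-3,-2.0,-0.9],"grip":0.2},{"twist":[-0.75,-2.8,-2.4],"xyz":[-4,-2.7,-0.9],"grip":0.2},{"twist":[-0.9,-3.4,-2.9],"xyz":[-5,-3.4,-0.8],"grip":0.2}]' --force 30

```text
clock: 0.72
position: [0.4267, 0.2968, 0.2496]
ee_rot: [-0.082, 2.53, 0.023]
force: [2.5, -0.3, 0.8]
width: 0.502
```

```bash
python3 -c "
from h import *
st();plan(tip(.032)+(G+.08)*a,Rr)"
```

```text
t 0.72 pos [0.4267 0.2968 0.2496] F [ 2.5 -0.3  0.8] w 0.502 q [-1.22 -0.01  0.11  2.22  0.79  0.77 -0.02]
xyz [-0.166 -1.842  1.596] twist [ 0.023 -0.006  0.053] rows 2.3
```

Emit:
jog_arm --moves '[{"twist":[0,0,0],"xyz":[0,-0.8,0],"grip":0.22},{"twist":[0,0,0],"xyz":[0,-1.7,0.4],"grip":0.22},{"twist":[0,0,0],"xyz":[0,-1.7,0.8],"grip":0.22},{"twist":[0,0,0],"xyz":[0,-1.7,0.8],"grip":0.22}]'

```text
clock: 1.23
position: [0.4596, 0.1964, 0.2093]
ee_rot: [-0.074, 2.535, 0.019]
force: [-1.0, -0.2, 0.5]
width: 0.387
```

```bash
python3 -c "
from h import *
st();plan(tip(.032)+(G+.04)*a,Rr)"
```

```text
t 1.23 pos [0.4596 0.1964 0.2093] F [-1.  -0.2  0.5] w 0.387 q [-1.09 -0.05  0.24  2.38  0.91  0.56  0.05]
xyz [-0.2   -0.133  1.455] twist [-0.004 -0.032  0.026] rows 1.4
```

Emit:
jog_arm --moves '[{"twist":[0,0,0],"xyz":[-0.2,-0.13,0.7],"grip":0.22},{"twist":[0,0,0],"xyz":[-0.2,-0.13,1.4],"grip":0.22},{"twist":[0,0,0],"xyz":[-0.2,-0.13,1.4],"grip":0.22}]'

```text
clock: 1.6
position: [0.518, 0.1929, 0.1464]
ee_rot: [-0.077, 2.535, 0.016]
force: [-0.1, -1.2, -0.3]
width: 0.389
```

```bash
python3 -c "
from h import *
st();plan(tip(.032)+G*a,Rr)
A=arm.get_image('side')[160:290,225:365];B=arm.get_image('top')[150:230,170:270]
A=cv2.resize(A,None,fx=3.2,fy=3.2,interpolation=cv2.INTER_CUBIC);B=cv2.resize(B,None,fx=3.4,fy=3.4,interpolation=cv2.INTER_CUBIC)
C=np.zeros((420,800,3),np.uint8);C[:416,:448]=A;C[:272,455:795]=B;cv2.imwrite('pics/g1.png',C)"
```

```text
t 1.6 pos [0.518  0.1929 0.1464] F [-0.1 -1.2 -0.3] w 0.389 q [-1.02  0.16  0.35  2.38  1.23  0.31 -0.19]
xyz [-0.004 -0.023  0.71 ] twist [-0.01  -0.035  0.044] rows 0.7
```

View pics/g1.png

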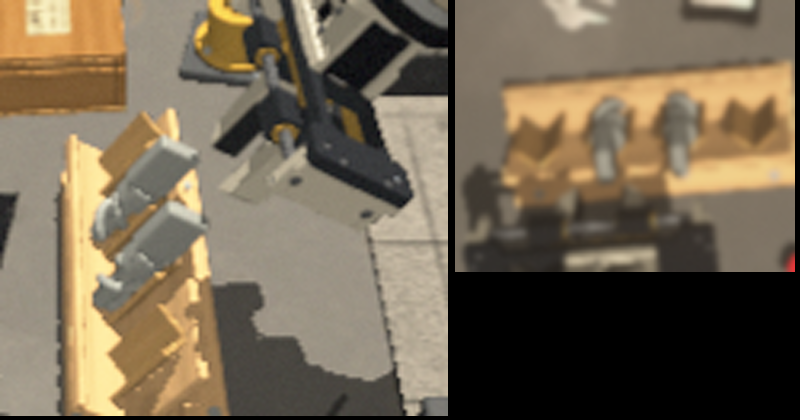

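```bash
python3 -c "
from h import *
o=arm.observe();Rc=R.from_rotvec(o['ee_rot'])
for l in ([0,0,.011],[0,.018,.011],[0,-.018,.011]):
    P=o['position']+Rc.apply(l)
    print(l,(proj('side',P)-[225,160])*3.2,(proj('top',P)-[170,150])*3.4+[455,0])
P=tip(.032)+.11*a
print((proj('side',P)-[225,160])*3.2,(proj('top',P)-[170,150])*3.4+[455,0])
"
```

```text
[0, 0, 0.011] [193.27433893 203.37934052] [602.2956797  168.59185042]
[0, 0.018, 0.011] [195.99775556 223.32888925] [581.15672277 170.38354776]
[0, -0.018, 0.011] [190.63991051 184.08768129] [623.4601485  166.79701565]
[189.0843035  206.24533818] [605.35144966 165.62406438]
```

The crop shows the gripper's fingers up and to the right of the screw heads, further back than the reported pose predicts. I'll enlarge it with the predicted tips marked.

```bash
python3 -c "
from h import *
st()
o=arm.observe();Rc=R.from_rotvec(o['ee_rot'])
A=cv2.resize(arm.get_image('side')[160:260,250:355],None,fx=5,fy=5,interpolation=cv2.INTER_CUBIC)
B=cv2.resize(arm.get_image('top')[170:230,178:250],None,fx=3.6,fy=3.6,interpolation=cv2.INTER_CUBIC)
for l in ([0,0,.011],[0,.018,.011],[0,-.018,.011],[0,0,-.055]):
    P=o['position']+Rc.apply(l)
    cv2.circle(A,tuple(int(x) for x in (proj('side',P)-[250,160])*5),3,(0,0,255),-1)
    cv2.circle(B,tuple(int(x) for x in (proj('top',P)-[178,170])*3.6),2,(0,0,255),-1)
C=np.zeros((500,800,3),np.uint8);C[:,:525]=A;C[:B.shape[0],530:530+B.shape[1]]=B;cv2.imwrite('pics/g2.png',C)
"
```

```text
t 1.7 pos [0.5176 0.1936 0.1486] F [0.1 0.9 0.4] w 0.39 q [-1.02  0.15  0.35  2.38  1.22  0.31 -0.19]
```

View pics/g2.png

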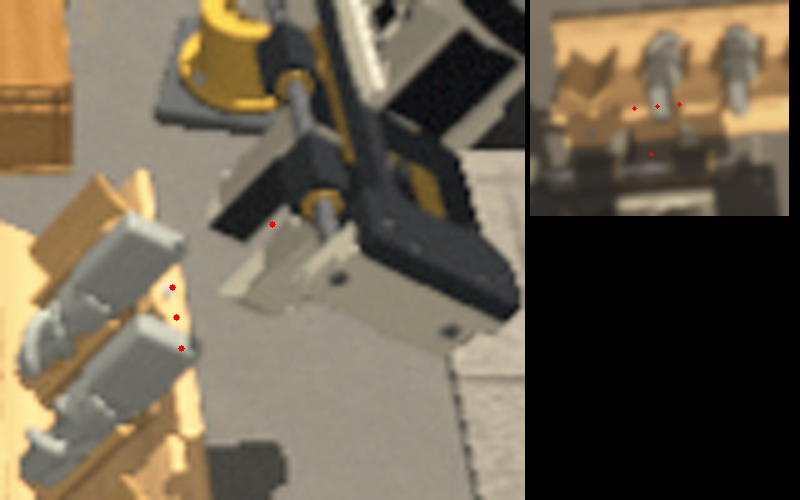

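```bash
python3 -c "
from h import *
o=arm.observe();Rc=R.from_rotvec(o['ee_rot'])
for s,t in (((314.4,200),(191.3,214.4)),((309,176),(229.4,214.4))):
    p,e=tri(('side',)+s,('top',)+t);print(p,e,Rc.inv().apply(p-o['position']))
B=cv2.resize(arm.get_image('top')[165:235,178:258],None,fx=8,fy=8,interpolation=cv2.INTER_CUBIC)
cv2.imwrite('pics/g3.png',B)
"
```

```text
[0.47984219 0.23856033 0.25272138] 0.007929945927958785 [-0.03023839  0.04661919 -0.10480562]
[0.47826454 0.14079769 0.22938551] 0.00590305365116227 [-0.01080311 -0.05087332 -0.08990372]
```

View pics/g3.png

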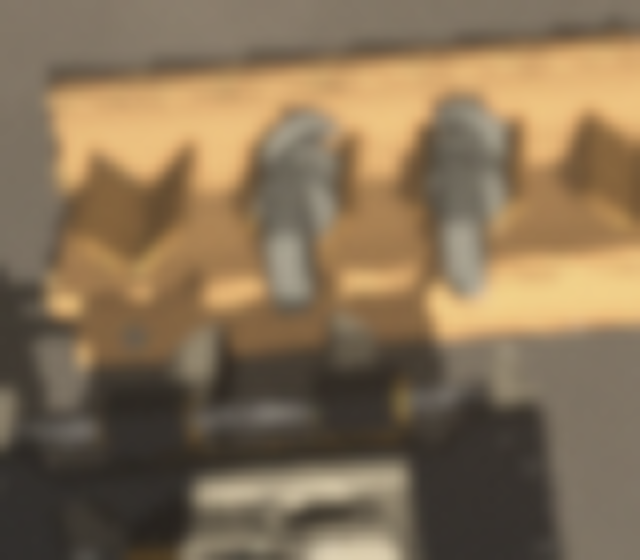

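```bash
python3 -c "
from h import *
o=arm.observe();Rc=R.from_rotvec(o['ee_rot'])
print(o['position'],Rc.as_matrix())
p,e=tri(('side',296.2,211.8),('top',212.4,205));print(p,e,Rc.inv().apply(p-o['position']))
"
```

```text
[0.51774511 0.19417359 0.14955656] [[-8.18942270e-01 -5.99604343e-02  5.70734881e-01]
 [-4.88995133e-02  9.98200623e-01  3.47037918e-02]
 [-5.71788768e-01  5.11744099e-04 -8.20400721e-01]]
[0.50521283 0.19265385 0.17473963] 0.005530685450025702 [-0.00406187 -0.00075267 -0.02786556]
```

The top crop shows fingertips near (205,325) and (345,315), straddling the left screw's line. They sit about 39 mm further back along the tool than the reported pose implies, while sideways agrees. I'll advance carefully and look again.

Emit:
jog_arm --moves '[{"twist":[0,0,0],"xyz":[0,0,0.3],"grip":0.22},{"twist":[0,0,0],"xyz":[0,0,0.6],"grip":0.22},{"twist":[0,0,0],"xyz":[0,0,0.6],"grip":0.22}]'

```text
clock: 2.22
position: [0.5385, 0.1946, 0.119]
ee_rot: [-0.076, 2.533, 0.022]
force: [-0.4, -0.7, -0.1]
width: 0.391
```

```bash
python3 -c "
from h import *
st();plan(tip(.032)+G*a,Rr)
o=arm.observe();Rc=R.from_rotvec(o['ee_rot'])
A=cv2.resize(arm.get_image('side')[160:260,250:355],None,fx=5,fy=5,interpolation=cv2.INTER_CUBIC)
for l in ([0,0,.011],[0,.018,.011],[0,-.018,.011]):
    P=o['position']+Rc.apply(l)
    cv2.circle(A,tuple(int(x) for x in (proj('side',P)-[250,160])*5),3,(0,0,255),-1)
cv2.imwrite('pics/g4.png',A)
"
```

```text
t 2.23 pos [0.5385 0.1946 0.119 ] F [-0.4 -0.7 -0.1] w 0.391 q [-1.    0.25  0.39  2.38  1.53  0.23 -0.48]
xyz [ 0.017 -0.034  0.138] twist [ 0.011 -0.02   0.031] rows 0.1
```

View pics/g4.png

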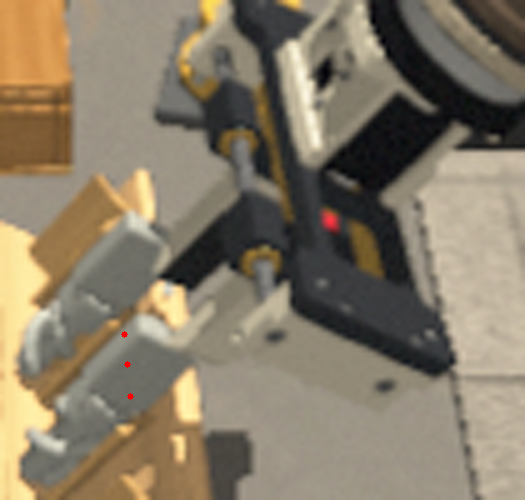

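The picture shows the fingertips only level with the head ends ((185,340) for the near finger). The real tips are therefore about 37 mm short of the reported ones, so I'll go further in and watch the force.

Emit:
jog_arm --moves '[{"twist":[0,0,0],"xyz":[0,-0.03,0.25],"grip":0.22},{"twist":[0,0,0],"xyz":[0,-0.03,0.5],"grip":0.22},{"twist":[0,0,0],"xyz":[0,-0.03,0.7],"grip":0.22},{"twist":[0,0,0],"xyz":[0,-0.03,0.7],"grip":0.22}]'

```text
clock: 2.78
position: [0.5627, 0.1939, 0.0848]
ee_rot: [-0.075, 2.532, 0.022]
force: [-0.4, 0.4, 0.4]
width: 0.386
```

```bash
python3 -c "
from h import *
st();plan(tip(.032)+.046*a,Rr)
A=cv2.resize(arm.get_image('side')[160:260,250:355],None,fx=5,fy=5,interpolation=cv2.INTER_CUBIC)
cv2.imwrite('pics/g5.png',A)
"
```

```text
t 2.77 pos [0.5627 0.1939 0.0848] F [-0.4  0.4  0.4] w 0.386 q [-0.84  0.35  0.25  2.36  1.93  0.24 -0.87]
xyz [ 0.02  -0.     0.041] twist [ 0.011 -0.018  0.025] rows 0.0
```

View pics/g5.png

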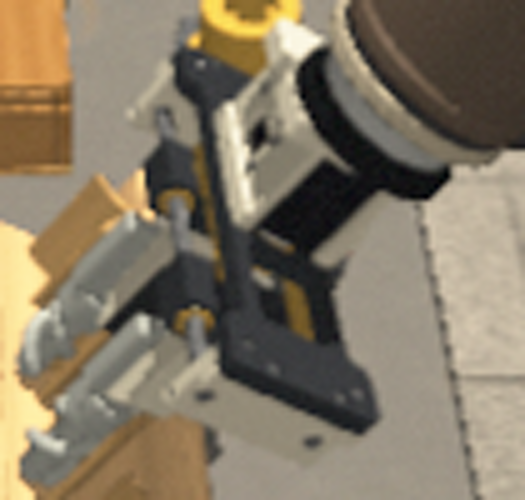

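The fingers now straddle the left screw's head, with the near tip at about (108,388) by the neck. Closing the gripper and lifting straight up.

Emit:
jog_arm --moves '[{"twist":[0,0,0],"xyz":[0,0,0],"grip":1},{"twist":[0,0,0],"xyz":[0,0,0],"grip":1},{"twist":[0,0,0],"xyz":[0,0,0],"grip":1},{"twist":[0,0,0],"xyz":[0,0,0],"grip":1}]' --force 45

```text
clock: 3.32
position: [0.5628, 0.1967, 0.0851]
ee_rot: [-0.079, 2.532, 0.026]
force: [-2.4, 4.5, 5.6]
width: 0.15
```

Emit:
jog_arm --moves '[{"twist":[0,0,0],"xyz":[-0.29,0,-0.41],"grip":1},{"twist":[0,0,0],"xyz":[-0.57,0,-0.82],"grip":1},{"twist":[0,0,0],"xyz":[-0.86,0,-1.23],"grip":1},{"twist":[0,0,0],"xyz":[-1.15,0,-1.64],"grip":1},{"twist":[0,0,0],"xyz":[-1.15,0,-1.64],"grip":1}]'

```text
clock: 3.95
position: [0.5627, 0.1947, 0.2061]
ee_rot: [-0.075, 2.533, 0.025]
force: [0.8, 0.2, -3.1]
width: 0.151
```

```bash
python3 -c "
from h import *
st();shot('side','l1.png',(235,120,365,260),1)
A=cv2.resize(arm.get_image('side')[110:240,240:370],None,fx=3.2,fy=3.2,interpolation=cv2.INTER_CUBIC);B=cv2.resize(arm.get_image('top')[150:235,178:258],None,fx=4.7,fy=4.7,interpolation=cv2.INTER_CUBIC)
C=np.zeros((420,800,3),np.uint8);C[:A.shape[0],:A.shape[1]]=A;C[:B.shape[0],420:420+B.shape[1]]=B;cv2.imwrite('pics/l1.png',C)
"
```

```text
t 3.95 pos [0.5627 0.1947 0.2061] F [ 0.8  0.2 -3.1] w 0.151 q [-0.92  0.11  0.32  2.23  0.79  0.39  0.34]
```

View pics/l1.png

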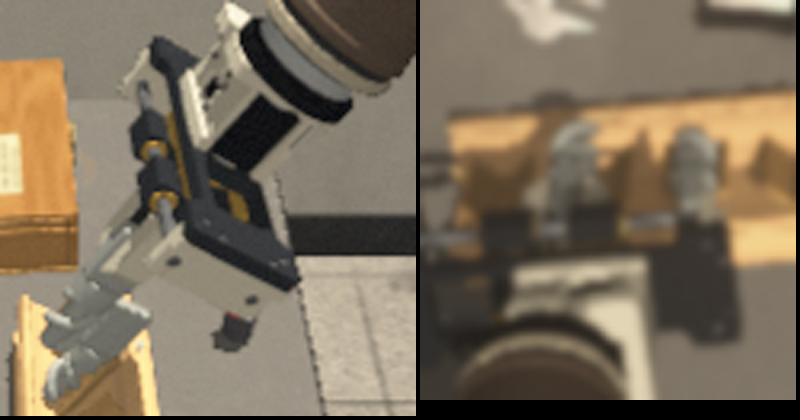

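The left screw is held (opening 0.151, i.e. 14 mm) and has been lifted clear of its groove. The rack and right screw look undisturbed.

```bash
cat >> h.py <<'E'
gp=np.array([.5628,.1950,.0850])  # TCP read when gripping screw at groove +.032
off=Rr.inv().apply(tip(.032)-gp)  # tip in tool frame
def nutp(h,turn=0): return npos+[0,0,h]-Rn(turn).apply(off)  # TCP for tip h above mouth
E
python3 -c "
from h import *
print('off',off)
for d in (.03,.0,-.055): print((proj('top',np.array([.279,.559,.199-d])))*1.55)
for h in (.08,.03):
  print(nutp(h));plan(nutp(h),Rn())
"
```

```text
off [ 0.00143008 -0.00108149  0.048551  ]
[133.21917311 447.60460583]
[126.23067949 450.62735246]
[112.5021091  456.56247481]
[ 0.46442501 -0.13624231  0.188551  ]
xyz [ 1.761 -5.398 -0.899] twist [0.468 3.46  1.498] rows 5.5
[ 0.46442501 -0.13624231  0.138551  ]
xyz [ 2.236 -5.398 -0.215] twist [0.468 3.46  1.498] rows 5.6
```

Emit:
jog_arm --moves '[{"twist":[0.1,0.7,0.3],"xyz":[0.2,-1.0,-0.7],"grip":1},{"twist":[0.2,1.4,0.6],"xyz":[0.5,-2.0,-0.9],"grip":1},{"twist":[0.3,2.1,0.9],"xyz":[0.9,-3.0,-0.9],"grip":1},{"twist":[0.37,2.8,1.2],"xyz":[1.3,-4.0,-0.9],"grip":1},{"twist":[0.47,3.46,1.5],"xyz":[1.6,-4.9,-0.9],"grip":1}]'

```text
clock: 4.72
position: [0.4818, -0.0644, 0.2008]
ee_rot: [-0.335, -3.119, 0.004]
force: [1.4, -0.3, -2.8]
width: 0.15
```

Emit:
jog_arm --moves '[{"twist":[0,0,0],"xyz":[0,0,0],"grip":1},{"twist":[0,0,0],"xyz":[0,0,0],"grip":1}]'

```text
clock: 4.97
position: [0.4818, -0.0625, 0.2001]
ee_rot: [-0.333, -3.122, 0.006]
force: [-0.2, 1.8, -2.2]
width: 0.153
```

```bash
python3 -c "
from h import *
st();plan(nutp(.03),Rn())"
```

```text
t 4.97 pos [ 0.4818 -0.0625  0.2001] F [-0.2  1.8 -2.2] w 0.153 q [-0.39  0.21  0.49  1.93 -0.11  1.03  1.51]
xyz [ 0.022 -1.258  1.03 ] twist [-0.023 -0.011 -0.007] rows 1.6
```

Emit:
jog_arm --moves '[{"twist":[0,0,0],"xyz":[0.02,-0.65,0.3],"grip":1},{"twist":[0,0,0],"xyz":[0.02,-1.26,0.6],"grip":1},{"twist":[0,0,0],"xyz":[0.02,-1.26,1.1],"grip":1},{"twist":[0,0,0],"xyz":[0.02,-1.26,1.1],"grip":1}]'

```text
clock: 5.48
position: [0.4636, -0.1342, 0.1339]
ee_rot: [-0.328, -3.12, 0.003]
force: [0.6, -0.0, -3.9]
width: 0.15
```

```bash
python3 -c "
from h import *
st();plan(nutp(.026),Rn())
o=arm.observe();Rc=R.from_rotvec(o['ee_rot']);P=o['position']+Rc.apply(off)
A=arm.get_image('side')[140:200,270:330]
A=cv2.resize(A,None,fx=9,fy=9,interpolation=cv2.INTER_CUBIC)
print(P,'tip',(proj('side',P)-[270,140])*9,'mouth',(proj('side',npos)-[270,140])*9)
cv2.imwrite('pics/n1.png',A)
"
```

```text
t 5.47 pos [ 0.4636 -0.1342  0.1339] F [ 0.6 -0.  -3.9] w 0.15 q [-0.23  0.29  0.5   2.02 -0.18  0.87  1.73]
xyz [-0.02  -0.031 -0.012] twist [-0.013 -0.026  0.011] rows 0.0
[ 0.46176098 -0.13497527  0.08531067] tip [281.28552141 121.19249045] mouth [272.68857992 179.42760997]
```

View pics/n1.png

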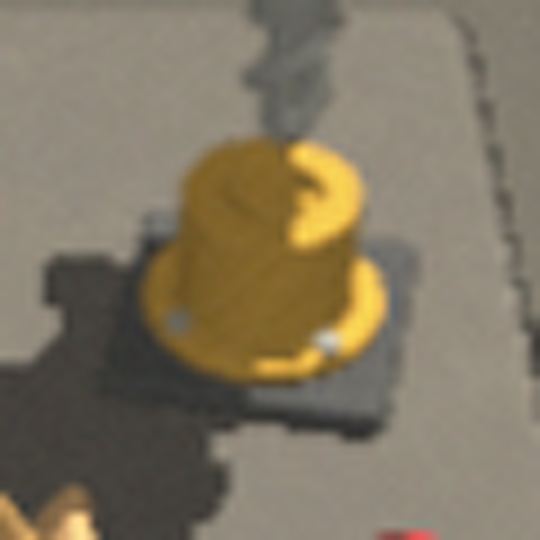

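The picture shows the screw tip at about (288,133), straight above the nut's mouth, whose rim centre is near (274,192). Both are displaced alike from the prediction, so the screw is centred relative to the nut. Now lowering.

Emit:
jog_arm --moves '[{"twist":[0,0,0],"xyz":[-0.02,-0.03,0.15],"grip":1},{"twist":[0,0,0],"xyz":[-0.02,-0.03,0.3],"grip":1},{"twist":[0,0,0],"xyz":[-0.02,-0.03,0.43],"grip":1},{"twist":[0,0,0],"xyz":[-0.02,-0.03,0.55],"grip":1},{"twist":[0,0,0],"xyz":[-0.02,-0.03,0.55],"grip":1}]'

```text
clock: 6.15
position: [0.4657, -0.1376, 0.102]
ee_rot: [-0.331, -3.122, 0.002]
force: [-0.1, 1.0, -2.5]
width: 0.147
```

```bash
cat >> h.py <<'E'
def ns():
    o=arm.observe();Rc=R.from_rotvec(o['ee_rot']);P=o['position']+Rc.apply(off);m=Rc.as_matrix()
    print("t",round(o["clock"],2),"depth mm",np.round((npos-P)*1e3,1),"F",np.round(o["force"],1),"M",np.round(o["ft_torque"],2),"yaw",round(np.degrees(np.arctan2(-m[0,1],m[1,1])),1),"w",round(o["width"],3))
E
python3 -c "
from h import *
ns()"
```

```text
t 6.15 depth mm [-1.2  1.4  6.5] F [-0.1  1.  -2.5] M [-0.    0.03 -0.04] yaw -12.1 w 0.147
```

Emit:
jog_arm --moves '[{"twist":[0,0,0],"xyz":[0,0,0.05],"grip":1},{"twist":[0,0,0],"xyz":[0,0,0.1],"grip":1},{"twist":[0,0,0],"xyz":[0,0,0.1],"grip":1}]'

```text
clock: 6.52
position: [0.466, -0.1366, 0.0964]
ee_rot: [-0.33, -3.123, -0.0]
force: [-0.5, 5.7, -6.4]
width: 0.15
```

Emit:
jog_arm --moves '[{"twist":[0,0,0],"xyz":[0,0,0.05],"grip":1},{"twist":[0,0,0],"xyz":[0,0,0.05],"grip":1}]'

```text
clock: 6.78
position: [0.4655, -0.1367, 0.0932]
ee_rot: [-0.33, -3.122, 0.0]
force: [-0.8, 4.9, -5.4]
width: 0.151
```

```bash
python3 -c "
from h import *
ns()"
```

```text
t 6.78 depth mm [-1.   0.5 15.3] F [-0.8  4.9 -5.4] M [ 1.69  0.22 -0.03] yaw -12.1 w 0.151
```

Emit:
jog_arm --moves '[{"twist":[0,0,0],"xyz":[0,0.025,0],"grip":1},{"twist":[0,0,0],"xyz":[0,0.025,0],"grip":1}]'

```text
clock: 7.02
position: [0.4659, -0.1363, 0.0934]
ee_rot: [-0.331, -3.123, 0.002]
force: [-2.5, 3.2, -3.8]
width: 0.153
```

```bash
python3 -c "
from h import *
ns()"
```

```text
t 7.03 depth mm [-1.4  0.1 15.1] F [-2.5  3.2 -3.8] M [0.89 0.71 0.  ] yaw -12.1 w 0.153
```

Emit:
jog_arm --moves '[{"twist":[0,0,0],"xyz":[0,0,0.05],"grip":1},{"twist":[0,0,0],"xyz":[0,0,0.05],"grip":1}]'

```text
clock: 7.28
position: [0.4658, -0.1363, 0.0902]
ee_rot: [-0.331, -3.122, 0.002]
force: [-2.8, 3.3, -4.2]
width: 0.152
```

```bash
python3 -c "
from h import *
ns()"
```

```text
t 7.28 depth mm [-1.3  0.1 18.3] F [-2.8  3.3 -4.2] M [ 1.    0.85 -0.01] yaw -12.1 w 0.152
```

Emit:
jog_arm --moves '[{"twist":[0,0,0],"xyz":[0.025,0.02,0],"grip":1},{"twist":[0,0,0],"xyz":[0.025,0.02,0.05],"grip":1},{"twist":[0,0,0],"xyz":[0.025,0.02,0.05],"grip":1}]'

```text
clock: 7.65
position: [0.4658, -0.1353, 0.0876]
ee_rot: [0.331, 3.124, -0.003]
force: [-0.6, 0.5, -3.4]
width: 0.149
```

```bash
python3 -c "
from h import *
ns()"
```

```text
t 7.65 depth mm [-1.4 -0.9 20.9] F [-0.6  0.5 -3.4] M [0.13 0.32 0.02] yaw -12.1 w 0.149
```

Emit:
jog_arm --moves '[{"twist":[0,0,0],"xyz":[0,0,0.05],"grip":1},{"twist":[0,0,0],"xyz":[0,0,0.05],"grip":1}]'

```text
clock: 7.9
position: [0.4669, -0.1348, 0.0855]
ee_rot: [0.331, 3.122, -0.001]
force: [-1.2, 2.4, 7.4]
width: 0.15
```

```bash
python3 -c "
from h import *
ns()"
```

```text
t 7.9 depth mm [-2.6 -1.4 23. ] F [-1.2  2.4  7.4] M [ 0.89  0.48 -0.2 ] yaw -12.1 w 0.15
```

Emit:
jog_arm --moves '[{"twist":[0,0,0.5],"xyz":[0,0,0],"grip":1},{"twist":[0,0,1.0],"xyz":[0,0,0],"grip":1},{"twist":[0,0,1.0],"xyz":[0,0,0],"grip":1}]'

```text
clock: 8.28
position: [0.4662, -0.1351, 0.0848]
ee_rot: [0.601, 3.082, -0.003]
force: [1.0, 1.7, -0.9]
width: 0.153
```

```bash
python3 -c "
from h import *
ns()"
```

```text
t 8.28 depth mm [-1.7 -1.3 23.7] F [ 1.   1.7 -0.9] M [ 0.31 -0.19 -0.03] yaw -22.1 w 0.153
```

The force dropped on turning, which points to a right-hand thread. Continuing clockwise while following down.

Emit:
jog_arm --moves '[{"twist":[0,0,0.7],"xyz":[0,0,0.018],"grip":1},{"twist":[0,0,1.4],"xyz":[0,0,0.036],"grip":1},{"twist":[0,0,2.1],"xyz":[0,0,0.054],"grip":1},{"twist":[0,0,2.8],"xyz":[0,0,0.072],"grip":1},{"twist":[0,0,2.8],"xyz":[0,0,0.072],"grip":1}]'

```text
clock: 8.9
position: [0.4657, -0.1357, 0.0807]
ee_rot: [1.329, 2.845, -0.003]
force: [-2.3, -0.8, 4.0]
width: 0.151
```

```bash
python3 -c "
from h import *
ns()"
```

```text
t 8.9 depth mm [-1.2 -1.6 27.9] F [-2.3 -0.8  4. ] M [-0.21  0.55 -0.05] yaw -50.1 w 0.151
```

Emit:
jog_arm --moves '[{"twist":[0,0,0.7],"xyz":[0,0,0.016],"grip":1},{"twist":[0,0,1.4],"xyz":[0,0,0.032],"grip":1},{"twist":[0,0,2.1],"xyz":[0,0,0.048],"grip":1},{"twist":[0,0,2.1],"xyz":[0,0,0.048],"grip":1}]'

```text
clock: 9.4
position: [0.4651, -0.1358, 0.078]
ee_rot: [1.826, 2.556, -0.003]
force: [-5.8, -0.9, 11.6]
width: 0.149
```

```bash
python3 -c "
from h import *
ns()"
```

```text
t 9.4 depth mm [-0.8 -2.1 30.6] F [-5.8 -0.9 11.6] M [-0.24  1.57 -0.03] yaw -71.1 w 0.149
```

Emit:
jog_arm --moves '[{"twist":[0,0,0.7],"xyz":[0,0,0.016],"grip":1},{"twist":[0,0,1.4],"xyz":[0,0,0.032],"grip":1},{"twist":[0,0,2.2],"xyz":[0,0,0.051],"grip":1},{"twist":[0,0,2.2],"xyz":[0,0,0.051],"grip":1}]'

```text
clock: 9.9
position: [0.4641, -0.1359, 0.075]
ee_rot: [-2.281, -2.16, 0.004]
force: [-10.2, 0.6, 18.1]
width: 0.151
```

```bash
python3 -c "
from h import *
ns()"
```

```text
t 9.9 depth mm [-0.2 -2.5 33.6] F [-10.2   0.6  18.1] M [-0.32  2.54 -0.05] yaw -93.1 w 0.151
```

Emit:
jog_arm --moves '[{"twist":[0,0,0],"xyz":[0,-0.03,-0.03],"grip":1},{"twist":[0,0,-0.8],"xyz":[0,-0.03,-0.048],"grip":1},{"twist":[0,0,-1.6],"xyz":[0,-0.02,-0.066],"grip":1},{"twist":[0,0,-2.4],"xyz":[0,-0.02,-0.084],"grip":1},{"twist":[0,0,-2.4],"xyz":[0,-0.02,-0.084],"grip":1}]'

```text
clock: 10.52
position: [0.4645, -0.135, 0.0795]
ee_rot: [1.78, 2.587, -0.001]
force: [-0.0, -0.3, -3.0]
width: 0.151
```

```bash
python3 -c "
from h import *
ns()"
```

```text
t 10.53 depth mm [-0.2 -2.9 29. ] F [-0.  -0.3 -3. ] M [-0.02  0.03  0.07] yaw -69.1 w 0.151
```

Emit:
jog_arm --moves '[{"twist":[0,0,-0.8],"xyz":[0,0,-0.018],"grip":1},{"twist":[0,0,-1.6],"xyz":[0,0,-0.036],"grip":1},{"twist":[0,0,-2.4],"xyz":[0,0,-0.054],"grip":1},{"twist":[0,0,-3.2],"xyz":[0,0,-0.072],"grip":1},{"twist":[0,0,-3.2],"xyz":[0,0,-0.072],"grip":1}]'

```text
clock: 11.15
position: [0.4648, -0.1351, 0.0838]
ee_rot: [1.003, 2.976, -0.002]
force: [1.5, -0.3, -2.8]
width: 0.149
```

```bash
python3 -c "
from h import *
ns()"
```

```text
t 11.15 depth mm [-0.2 -1.8 24.7] F [ 1.5 -0.3 -2.8] M [-0.1  -0.45 -0.  ] yaw -37.3 w 0.149
```

Emit:
jog_arm --moves '[{"twist":[0,0,-0.85],"xyz":[0,0,-0.02],"grip":1},{"twist":[0,0,-1.7],"xyz":[0,0,-0.04],"grip":1},{"twist":[0,0,-2.5],"xyz":[0,0,-0.06],"grip":1},{"twist":[0,0,-2.5],"xyz":[0,0,-0.15],"grip":1},{"twist":[0,0,-2.5],"xyz":[0,0,-0.25],"grip":1}]'

```text
clock: 11.78
position: [0.4649, -0.135, 0.0992]
ee_rot: [0.339, 3.122, -0.002]
force: [3.9, 0.1, -4.4]
width: 0.149
```

```bash
python3 -c "
from h import *
ns()"
```

```text
t 11.78 depth mm [-0.5 -1.2  9.4] F [ 3.9  0.1 -4.4] M [ 0.12 -1.05 -0.01] yaw -12.4 w 0.149
```

Emit:
jog_arm --moves '[{"twist":[0,0,0],"xyz":[0,0,-0.3],"grip":1},{"twist":[0,0,0],"xyz":[0,0,-0.7],"grip":1},{"twist":[0,0,0],"xyz":[0,0,-1.4],"grip":1},{"twist":[0,0,0],"xyz":[0,0,-1.8],"grip":1},{"twist":[0,0,0],"xyz":[0,0,-1.8],"grip":1}]'

```text
clock: 12.4
position: [0.4645, -0.1349, 0.208]
ee_rot: [0.335, 3.122, -0.001]
force: [-0.2, 0.1, -3.3]
width: 0.15
```

```bash
python3 -c "
from h import *
ns();gT=gp-.128*ry; print(gT); plan(gT+[0,0,.12],Rr); plan(gT+[0,0,.03],Rr)"
```

```text
t 12.4 depth mm [ -0.1  -1.3 -99.5] F [-0.2  0.1 -3.3] M [ 0.08 -0.01 -0.04] yaw -12.3 w 0.15
[0.56970864 0.06718658 0.085     ]
xyz [-0.999  3.664  0.05 ] twist [-0.474 -3.472 -1.486] rows 3.6
xyz [-0.996  3.665  1.55 ] twist [-0.474 -3.472 -1.486] rows 3.9
```

Emit:
jog_arm --moves '[{"twist":[-0.1,-0.7,-0.3],"xyz":[-0.2,0.8,-0.2],"grip":1},{"twist":[-0.2,-1.4,-0.6],"xyz":[-0.4,1.6,-0.2],"grip":1},{"twist":[-0.29,-2.1,-0.9],"xyz":[-0.6,2.4,-0.1],"grip":1},{"twist":[-0.38,-2.8,-1.2],"xyz":[-0.8,3.1,0],"grip":1},{"twist":[-0.474,-3.47,-1.486],"xyz":[-1.0,3.66,0],"grip":1}]'

```text
clock: 13.02
position: [0.5643, 0.0596, 0.204]
ee_rot: [-0.056, 2.555, 0.013]
force: [1.1, -4.3, -1.7]
width: 0.147
```

Emit:
jog_arm --moves '[{"twist":[0,0,0],"xyz":[0,0,0],"grip":1},{"twist":[0,0,0],"xyz":[0,0,0],"grip":1}]'

```text
clock: 13.28
position: [0.5655, 0.0567, 0.2052]
ee_rot: [-0.051, 2.557, 0.009]
force: [-0.1, -0.5, -2.4]
width: 0.152
```

```bash
python3 -c "
from h import *
st();gT=gp-.128*ry;  plan(gT+[0,0,.05],Rr); plan(gT,Rr)"
```

```text
t 13.28 pos [0.5655 0.0567 0.2052] F [-0.1 -0.5 -2.4] w 0.152 q [-0.63  0.04  0.36  2.28  0.47  0.28  0.91]
xyz [0.58  0.178 1.018] twist [-0.073 -0.156 -0.057] rows 1.1
xyz [1.04  0.182 1.713] twist [-0.073 -0.156 -0.057] rows 1.9
```

Emit:
jog_arm --moves '[{"twist":[-0.07,-0.16,-0.06],"xyz":[0,0.18,0],"grip":1},{"twist":[-0.07,-0.16,-0.06],"xyz":[0.3,0.18,0.5],"grip":1},{"twist":[-0.07,-0.16,-0.06],"xyz":[0.58,0.18,1.0],"grip":1},{"twist":[-0.07,-0.16,-0.06],"xyz":[0.58,0.18,1.0],"grip":1}]'

```text
clock: 13.78
position: [0.5704, 0.061, 0.1503]
ee_rot: [-0.065, 2.526, -0.004]
force: [0.4, -0.0, -2.2]
width: 0.148
```

```bash
python3 -c "
from h import *
st();gT=gp-.128*ry;  plan(gT+.012*nrm*-1,Rr); plan(gT+.012*nrm,Rr);print(nrm,Rr.as_matrix()[:,0]); plan(gT,Rr)"
```

```text
t 13.78 pos [0.5704 0.061  0.1503] F [ 0.4 -0.  -2.2] w 0.148 q [-0.52  0.16  0.22  2.37  1.38  0.13 -0.02]
xyz [0.832 0.123 0.882] twist [-0.108  0.02   0.022] rows 1.2
xyz [0.432 0.121 0.884] twist [-0.108  0.02   0.022] rows 1.0
[0.8177093  0.04419927 0.57393199] [-0.8177093  -0.04419927 -0.57393199]
xyz [0.632 0.122 0.883] twist [-0.108  0.02   0.022] rows 1.0
```

Emit:
jog_arm --moves '[{"twist":[-0.1,0.02,0.02],"xyz":[0,0.12,0],"grip":1},{"twist":[-0.1,0.02,0.02],"xyz":[0,0.12,0],"grip":1},{"twist":[-0.1,0.02,0.02],"xyz":[0,0.12,0],"grip":1}]'

```text
clock: 14.15
position: [0.57, 0.0686, 0.1508]
ee_rot: [-0.069, 2.529, 0.021]
force: [0.3, 1.1, -2.9]
width: 0.149
```

```bash
python3 -c "
from h import *
st();gT=gp-.128*ry;plan(gT,Rr)"
```

```text
t 14.15 pos [0.57   0.0686 0.1508] F [ 0.3  1.1 -2.9] w 0.149 q [-0.46  0.16  0.16  2.36  1.33  0.13  0.02]
xyz [ 0.635 -0.022  0.895] twist [-0.002  0.004  0.003] rows 1.1
```

Emit:
jog_arm --moves '[{"twist":[0,0,0],"xyz":[0.16,-0.02,0.22],"grip":1},{"twist":[0,0,0],"xyz":[0.32,-0.02,0.44],"grip":1},{"twist":[0,0,0],"xyz":[0.44,-0.02,0.62],"grip":1},{"twist":[0,0,0],"xyz":[0.44,-0.02,0.62],"grip":1},{"twist":[0,0,0],"xyz":[0.44,-0.02,0.62],"grip":1}]'

```text
clock: 14.78
position: [0.5696, 0.0679, 0.1054]
ee_rot: [-0.071, 2.529, 0.021]
force: [0.6, -0.8, -2.2]
width: 0.149
```

```bash
python3 -c "
from h import *
st();gT=gp-.128*ry;plan(gT,Rr)"
```

```text
t 14.78 pos [0.5696 0.0679 0.1054] F [ 0.6 -0.8 -2.2] w 0.149 q [-0.2   0.27 -0.13  2.39  2.11  0.22 -0.75]
xyz [ 0.195 -0.011  0.279] twist [0.    0.002 0.01 ] rows 0.3
```

Emit:
jog_arm --moves '[{"twist":[0,0,0],"xyz":[0.08,-0.01,0.12],"grip":1},{"twist":[0,0,0],"xyz":[0.16,-0.01,0.23],"grip":1},{"twist":[0,0,0],"xyz":[0.16,-0.01,0.23],"grip":1},{"twist":[0,0,0],"xyz":[0.16,-0.01,0.23],"grip":1}]'

```text
clock: 15.28
position: [0.5698, 0.0681, 0.0889]
ee_rot: [-0.072, 2.528, 0.022]
force: [-0.3, -0.0, -2.9]
width: 0.149
```

```bash
python3 -c "
from h import *
st();gT=gp-.128*ry;plan(gT,Rr)"
```

```text
t 15.28 pos [0.5698 0.0681 0.0889] F [-0.3 -0.  -2.9] w 0.149 q [-0.13  0.31 -0.22  2.4   2.21  0.27 -0.85]
xyz [ 0.04  -0.016  0.052] twist [0.006 0.007 0.017] rows 0.1
```

Emit:
jog_arm --moves '[{"twist":[0,0,0],"xyz":[0.03,-0.01,0.04],"grip":1},{"twist":[0,0,0],"xyz":[0.04,-0.01,0.055],"grip":1},{"twist":[0,0,0],"xyz":[0.04,-0.01,0.055],"grip":1}]'

```text
clock: 15.65
position: [0.5706, 0.0683, 0.0856]
ee_rot: [-0.074, 2.526, 0.023]
force: [-3.8, 3.0, 10.2]
width: 0.153
```

```bash
python3 -c "
from h import *
st();gT=gp-.128*ry;plan(gT,Rr)"
```

```text
t 15.65 pos [0.5706 0.0683 0.0856] F [-3.8  3.  10.2] w 0.153 q [-0.11  0.32 -0.24  2.4   2.24  0.29 -0.87]
xyz [ 0.019 -0.018 -0.001] twist [0.013 0.021 0.02 ] rows 0.0
```

Contact came at the expected seat. Opening part way and backing off along the screw.

Emit:
jog_arm --moves '[{"twist":[0,0,0],"xyz":[0,0,0],"grip":0.22},{"twist":[0,0,0],"xyz":[0,0,0],"grip":0.22},{"twist":[0,0,0],"xyz":[0,0,0],"grip":0.22},{"twist":[0,0,0],"xyz":[0,0,-0.4],"grip":0.22},{"twist":[0,0,0],"xyz":[0,0,-1.0],"grip":0.22}]'

```text
clock: 16.27
position: [0.5361, 0.064, 0.1301]
ee_rot: [-0.071, 2.532, 0.018]
force: [-0.9, -1.1, -0.2]
width: 0.392
```

Emit:
jog_arm --moves '[{"twist":[0,0,0],"xyz":[0,0,-0.3],"grip":0.22},{"twist":[0,0,0],"xyz":[0,0,-0.3],"grip":0.22}]'

```text
clock: 16.52
position: [0.5264, 0.0649, 0.1462]
ee_rot: [-0.073, 2.528, 0.02]
force: [1.4, -0.1, 0.8]
width: 0.393
```

Run:
```python
from h import *
st();gT=gp-.064*ry;plan(gT+.08*a,Rr)
# detect grey screw pixels: compare head-end patches at predicted places
im=arm.get_image('top');cv2.imwrite('pics/top1.png',im);s=arm.get_image('side');cv2.imwrite('pics/side1.png',s)
for k in(.096,.032,-.032,-.096):
    for n,I in(('top',im),('side',s)):
        r=[]
        for L in(.03,.06,.09):
            u=np.round(proj(n,tip(k)+L*a+.014*nrm)).astype(int);r.append(I[u[1],u[0]].tolist())
        print(k,n,r)
```

```text
t 16.52 pos [0.5264 0.0649 0.1462] F [ 1.4 -0.1  0.8] w 0.393 q [-0.46  0.1   0.12  2.45  1.58  0.16 -0.25]
xyz [-0.011  1.066 -0.083] twist [-0.002  0.007  0.02 ] rows 1.0
0.096 top [[126, 190, 234], [73, 113, 146], [59, 96, 128]]
0.096 side [[159, 232, 253], [75, 111, 140], [86, 130, 165]]
0.032 top [[128, 193, 236], [87, 136, 178], [59, 95, 127]]
0.032 side [[159, 232, 253], [71, 108, 137], [69, 101, 129]]
-0.032 top [[121, 137, 143], [84, 96, 103], [93, 106, 112]]
-0.032 side [[171, 215, 235], [111, 124, 131], [130, 142, 142]]
-0.096 top [[129, 146, 152], [99, 113, 118], [94, 108, 112]]
-0.096 side [[131, 144, 151], [127, 139, 142], [129, 139, 142]]
```

The pixel check shows grey at the right end groove and bare wood at the left-middle groove. The first screw is seated, so on to the second one.

Emit:
jog_arm --moves '[{"twist":[0,0,0],"xyz":[0,0.55,-0.08],"grip":0.22},{"twist":[0,0,0],"xyz":[0,1.07,-0.08],"grip":0.22},{"twist":[0,0,0],"xyz":[0,1.07,-0.08],"grip":0.22}]'

```text
clock: 17.0
position: [0.5206, 0.1307, 0.1484]
ee_rot: [-0.078, 2.53, 0.02]
force: [0.0, -0.1, -0.4]
width: 0.391
```

```bash
python3 -c "
from h import *
st();gT=gp-.064*ry;plan(gT,Rr)"
```

```text
t 17.0 pos [0.5206 0.1307 0.1484] F [ 0.  -0.1 -0.4] w 0.391 q [-0.59  0.12  0.04  2.42  1.38  0.28 -0.21]
xyz [-0.017 -0.035  1.301] twist [ 0.004 -0.002  0.041] rows 1.2
```

Emit:
jog_arm --moves '[{"twist":[0,0,0.03],"xyz":[-0.01,-0.03,0.35],"grip":0.22},{"twist":[0,0,0.03],"xyz":[-0.01,-0.03,0.7],"grip":0.22},{"twist":[0,0,0.03],"xyz":[-0.01,-0.03,1.0],"grip":0.22},{"twist":[0,0,0.03],"xyz":[-0.01,-0.03,1.29],"grip":0.22},{"twist":[0,0,0.03],"xyz":[-0.01,-0.03,1.29],"grip":0.22}]'

```text
clock: 17.62
position: [0.5649, 0.1272, 0.084]
ee_rot: [-0.065, 2.533, 0.019]
force: [0.3, -0.0, 1.0]
width: 0.391
```

```bash
python3 -c "
from h import *
st();gT=gp-.064*ry;plan(gT,Rr)"
```

```text
t 17.62 pos [0.5649 0.1272 0.084 ] F [ 0.3 -0.   1. ] w 0.391 q [-0.43  0.33 -0.06  2.39  2.05  0.29 -0.85]
xyz [-0.031  0.064  0.001] twist [-0.016 -0.019 -0.012] rows 0.1
```

Emit:
jog_arm --moves '[{"twist":[0,0,0],"xyz":[-0.01,0.05,0],"grip":0.22},{"twist":[0,0,0],"xyz":[-0.01,0.05,0],"grip":0.22}]'

```text
clock: 17.88
position: [0.5652, 0.1321, 0.0867]
ee_rot: [-0.066, 2.529, 0.021]
force: [0.0, 0.1, 0.2]
width: 0.388
```

```bash
python3 -c "
from h import *
st();gT=gp-.064*ry;plan(gT,Rr)"
```

```text
t 17.88 pos [0.5652 0.1321 0.0867] F [0.  0.1 0.2] w 0.388 q [-0.45  0.32 -0.05  2.39  2.03  0.29 -0.84]
xyz [ 0.004 -0.017  0.033] twist [-0.005  0.    -0.007] rows 0.0
```

Emit:
jog_arm --moves '[{"twist":[0,0,0],"xyz":[0,0,0],"grip":1},{"twist":[0,0,0],"xyz":[0,0,0],"grip":1},{"twist":[0,0,0],"xyz":[0,0,0],"grip":1},{"twist":[0,0,0],"xyz":[0,0,0],"grip":1}]'

```text
clock: 18.38
position: [0.5655, 0.1329, 0.0867]
ee_rot: [-0.068, 2.529, 0.022]
force: [-2.2, 3.5, 3.9]
width: 0.153
```

```bash
python3 -c "
from h import *
st();gT=gp-.064*ry;plan(gT,Rr)"
```

```text
t 18.38 pos [0.5655 0.1329 0.0867] F [-2.2  3.5  3.9] w 0.153 q [-0.45  0.32 -0.05  2.39  2.03  0.29 -0.84]
xyz [ 0.007 -0.031  0.029] twist [ 0.002  0.001 -0.003] rows 0.0
```

Emit:
jog_arm --moves '[{"twist":[0,0,0],"xyz":[-0.29,0,-0.41],"grip":1},{"twist":[0,0,0],"xyz":[-0.57,0,-0.82],"grip":1},{"twist":[0,0,0],"xyz":[-0.86,0,-1.23],"grip":1},{"twist":[0,0,0],"xyz":[-1.15,0,-1.64],"grip":1},{"twist":[0,0,0],"xyz":[-1.15,0,-1.64],"grip":1}]'

```text
clock: 19.0
position: [0.5646, 0.1312, 0.2066]
ee_rot: [-0.065, 2.532, 0.02]
force: [1.0, -0.4, -3.2]
width: 0.147
```

```bash
python3 -c "
from h import *
st();nt=np.array([.4650,-.1352,.125+.06]);plan(nt,Rn())"
```

```text
t 19.0 pos [0.5646 0.1312 0.2066] F [ 1.  -0.4 -3.2] w 0.147 q [-0.61  0.07  0.13  2.26  0.78  0.34  0.46]
xyz [ 1.754 -4.349 -0.782] twist [0.456 3.47  1.459] rows 4.6
```

Emit:
jog_arm --moves '[{"twist":[0.1,0.7,0.3],"xyz":[0.2,-0.8,-0.7],"grip":1},{"twist":[0.2,1.4,0.6],"xyz":[0.5,-1.6,-0.9],"grip":1},{"twist":[0.3,2.1,0.9],"xyz":[0.9,-2.5,-0.9],"grip":1},{"twist":[0.37,2.8,1.2],"xyz":[1.3,-3.4,-0.9],"grip":1},{"twist":[0.456,3.47,1.46],"xyz":[1.75,-4.35,-0.8],"grip":1}]'

```text
clock: 19.62
position: [0.4713, -0.1158, 0.1925]
ee_rot: [-0.334, -3.123, -0.003]
force: [1.8, 0.7, -2.1]
width: 0.15
```

Emit:
jog_arm --moves '[{"twist":[0,0,0],"xyz":[0,0,0],"grip":1},{"twist":[0,0,0],"xyz":[0,0,0],"grip":1}]'

```text
clock: 19.88
position: [0.4711, -0.1138, 0.1913]
ee_rot: [0.331, 3.124, 0.001]
force: [0.4, 0.7, -3.0]
width: 0.15
```

```bash
python3 -c "
from h import *
st();nt=np.array([.4650,-.1352,.135]);plan(nt,Rn())"
```

```text
t 19.88 pos [ 0.4711 -0.1138  0.1913] F [ 0.4  0.7 -3. ] w 0.15 q [-0.14  0.21  0.32  1.94 -0.08  1.01  1.58]
xyz [ 0.024 -0.371  0.938] twist [ 0.004  0.    -0.001] rows 1.0
```

Emit:
jog_arm --moves '[{"twist":[0,0,0],"xyz":[0.02,-0.37,0],"grip":1},{"twist":[0,0,0],"xyz":[0.02,-0.37,0.5],"grip":1},{"twist":[0,0,0],"xyz":[0.02,-0.37,0.93],"grip":1},{"twist":[0,0,0],"xyz":[0.02,-0.37,0.93],"grip":1}]'

```text
clock: 20.38
position: [0.4646, -0.1335, 0.1352]
ee_rot: [-0.326, -3.123, -0.002]
force: [-0.6, 0.1, -1.8]
width: 0.152
```

```bash
python3 -c "
from h import *
st();nt=np.array([.4650,-.1352,.105]);plan(nt,Rn())"
```

```text
t 20.38 pos [ 0.4646 -0.1335  0.1352] F [-0.6  0.1 -1.8] w 0.152 q [-0.09  0.28  0.32  2.01 -0.12  0.87  1.66]
xyz [-0.013 -0.026  0.503] twist [ 0.006 -0.009  0.018] rows 0.5
```

Emit:
jog_arm --moves '[{"twist":[0,0,0.02],"xyz":[-0.01,-0.025,0.15],"grip":1},{"twist":[0,0,0.02],"xyz":[-0.01,-0.025,0.3],"grip":1},{"twist":[0,0,0.02],"xyz":[-0.01,-0.025,0.4],"grip":1},{"twist":[0,0,0.02],"xyz":[-0.01,-0.025,0.5],"grip":1},{"twist":[0,0,0.02],"xyz":[-0.01,-0.025,0.5],"grip":1}]'

```text
clock: 21.0
position: [0.466, -0.1371, 0.1058]
ee_rot: [0.336, 3.123, 0.001]
force: [-0.4, -0.8, -1.8]
width: 0.153
```

Emit:
jog_arm --moves '[{"twist":[0,0,0],"xyz":[0,0,0.05],"grip":1},{"twist":[0,0,0],"xyz":[0,0,0.05],"grip":1}]'

```text
clock: 21.25
position: [0.4664, -0.137, 0.1032]
ee_rot: [0.335, 3.122, 0.001]
force: [0.5, 0.1, -1.4]
width: 0.149
```

```bash
sed -i 's/^off=.*/off=np.array([.0014,-.0011,.0500])/' h.py; python3 -c "
from h import *
ns();st()"
```

```text
t 21.25 depth mm [-2.1  0.8  6.8] F [ 0.5  0.1 -1.4] M [ 0.09 -0.    0.02] yaw -12.3 w 0.149
t 21.25 pos [ 0.4664 -0.137   0.1032] F [ 0.5  0.1 -1.4] w 0.149 q [-0.07  0.33  0.31  2.04 -0.14  0.79  1.68]
```

Emit:
jog_arm --moves '[{"twist":[0,0,0],"xyz":[0.02,0.025,0],"grip":1},{"twist":[0,0,0],"xyz":[0.02,0.025,0.05],"grip":1},{"twist":[0,0,0],"xyz":[0.02,0.025,0.05],"grip":1}]'

```text
clock: 21.62
position: [0.4655, -0.1353, 0.1001]
ee_rot: [0.335, 3.122, 0.001]
force: [0.8, 0.1, -2.9]
width: 0.149
```

```bash
python3 -c "
from h import *
ns()"
```

```text
t 21.62 depth mm [-1.1 -0.9  9.9] F [ 0.8  0.1 -2.9] M [ 0.09 -0.15 -0.03] yaw -12.3 w 0.149
```

Emit:
jog_arm --moves '[{"twist":[0,0,0],"xyz":[0,0,0.04],"grip":1},{"twist":[0,0,0],"xyz":[0,0,0.04],"grip":1}]'

```text
clock: 21.88
position: [0.4655, -0.1354, 0.0977]
ee_rot: [0.336, 3.122, 0.001]
force: [0.7, 0.3, -2.8]
width: 0.151
```

```bash
python3 -c "
from h import *
ns()"
```

```text
t 21.88 depth mm [-1.2 -0.8 12.3] F [ 0.7  0.3 -2.8] M [ 0.06 -0.1  -0.03] yaw -12.3 w 0.151
```

Emit:
jog_arm --moves '[{"twist":[0,0,0],"xyz":[0,0,0.03],"grip":1},{"twist":[0,0,0],"xyz":[0,0,0.03],"grip":1}]'

```text
clock: 22.12
position: [0.4655, -0.1354, 0.0959]
ee_rot: [0.336, 3.122, 0.001]
force: [1.3, -0.3, -2.5]
width: 0.144
```

```bash
python3 -c "
from h import *
ns()"
```

```text
t 22.12 depth mm [-1.2 -0.8 14.1] F [ 1.3 -0.3 -2.5] M [ 0.05 -0.1  -0.02] yaw -12.3 w 0.144
```

Emit:
jog_arm --moves '[{"twist":[0,0,0],"xyz":[0,0,0.03],"grip":1},{"twist":[0,0,0],"xyz":[0,0,0.03],"grip":1}]'

```text
clock: 22.38
position: [0.4655, -0.1354, 0.0945]
ee_rot: [0.335, 3.122, 0.001]
force: [-0.9, 0.7, 4.7]
width: 0.147
```

```bash
python3 -c "
from h import *
ns()"
```

```text
t 22.38 depth mm [-1.1 -0.8 15.5] F [-0.9  0.7  4.7] M [ 0.06  0.56 -0.02] yaw -12.3 w 0.147
```

Emit:
jog_arm --moves '[{"twist":[0,0,0],"xyz":[0,0,0.03],"grip":1},{"twist":[0,0,0],"xyz":[0,0,0.03],"grip":1}]'

```text
clock: 22.62
position: [0.4661, -0.1357, 0.0938]
ee_rot: [0.335, 3.121, 0.001]
force: [-4.8, 0.5, 20.6]
width: 0.152
```

```bash
python3 -c "
from h import *
ns()"
```

```text
t 22.62 depth mm [-1.8 -0.6 16.2] F [-4.8  0.5 20.6] M [0.34 1.47 0.22] yaw -12.3 w 0.152
```

Emit:
jog_arm --moves '[{"twist":[0,0,0],"xyz":[0,0,0.03],"grip":1},{"twist":[0,0,0],"xyz":[0,0,0.03],"grip":1}]'

```text
clock: 22.88
position: [0.4676, -0.1361, 0.0932]
ee_rot: [0.335, 3.117, 0.001]
force: [-4.9, 0.9, 30.2]
width: 0.151
```

```bash
python3 -c "
from h import *
ns()"
```

```text
t 22.88 depth mm [-3.5 -0.2 16.8] F [-4.9  0.9 30.2] M [0.36 1.55 0.27] yaw -12.3 w 0.151
```

Stopped at about 16 mm. I'll ease off the press, then try it clockwise gently.

Emit:
jog_arm --moves '[{"twist":[0,0,0],"xyz":[0,0,-0.045],"grip":1},{"twist":[0,0,0],"xyz":[0,0,-0.045],"grip":1}]'

```text
clock: 23.12
position: [0.4671, -0.1357, 0.0942]
ee_rot: [0.335, 3.119, 0.0]
force: [1.3, -0.3, 7.1]
width: 0.152
```

```bash
python3 -c "
from h import *
ns()"
```

```text
t 23.12 depth mm [-3.  -0.6 15.8] F [ 1.3 -0.3  7.1] M [-0.03 -0.63  0.05] yaw -12.3 w 0.152
```

Emit:
jog_arm --moves '[{"twist":[0,0,0.5],"xyz":[0,0,0],"grip":1},{"twist":[0,0,1.0],"xyz":[0,0,0],"grip":1},{"twist":[0,0,1.0],"xyz":[0,0,0],"grip":1}]'

```text
clock: 23.5
position: [0.467, -0.137, 0.0948]
ee_rot: [0.609, 3.077, -0.001]
force: [-1.9, -4.7, 18.5]
width: 0.147
```

```bash
python3 -c "
from h import *
ns()"
```

```text
t 23.5 depth mm [-2.8  0.6 15.2] F [-1.9 -4.7 18.5] M [-1.13  0.5  -0.01] yaw -22.4 w 0.147
```

Emit:
jog_arm --moves '[{"twist":[0,0,0.0],"xyz":[0,0,-0.02],"grip":1},{"twist":[0,0,0.7],"xyz":[0,0,-0.03],"grip":1},{"twist":[0,0,1.4],"xyz":[0,0,-0.045],"grip":1},{"twist":[0,0,1.4],"xyz":[0,0,-0.045],"grip":1}]'

```text
clock: 24.0
position: [0.4668, -0.1364, 0.097]
ee_rot: [0.98, 2.98, 0.001]
force: [-0.6, -2.0, 12.7]
width: 0.148
```

```bash
python3 -c "
from h import *
ns()"
```

```text
t 24.0 depth mm [-2.5 -0.5 13. ] F [-0.6 -2.  12.7] M [-0.47 -0.08  0.02] yaw -36.4 w 0.148
```

Emit:
jog_arm --moves '[{"twist":[0,0,0.7],"xyz":[0,0,-0.015],"grip":1},{"twist":[0,0,1.4],"xyz":[0,0,-0.03],"grip":1},{"twist":[0,0,2.1],"xyz":[0,0,-0.04],"grip":1},{"twist":[0,0,2.1],"xyz":[0,0,-0.04],"grip":1}]'

```text
clock: 24.5
position: [0.4659, -0.1351, 0.0986]
ee_rot: [1.507, 2.755, 0.002]
force: [-0.0, 1.7, 5.8]
width: 0.149
```

```bash
python3 -c "
from h import *
ns()"
```

```text
t 24.5 depth mm [-1.5 -2.5 11.4] F [-0.   1.7  5.8] M [ 0.18 -0.17  0.  ] yaw -57.4 w 0.149
```

Emit:
jog_arm --moves '[{"twist":[0,0,0.8],"xyz":[0,0,0],"grip":1},{"twist":[0,0,1.6],"xyz":[0,0,0],"grip":1},{"twist":[0,0,2.5],"xyz":[0,0,0],"grip":1},{"twist":[0,0,2.5],"xyz":[0,0,0],"grip":1}]'

```text
clock: 25.0
position: [0.4642, -0.1357, 0.0982]
ee_rot: [-2.069, -2.363, 0.001]
force: [-4.3, -2.0, 6.6]
width: 0.146
```

```bash
python3 -c "
from h import *
ns()"
```

```text
t 25.0 depth mm [-0.1 -2.6 11.8] F [-4.3 -2.   6.6] M [-0.66  1.    0.03] yaw -82.4 w 0.146
```

Held at about 12 mm through 70° of clockwise turn, with upward thrust against the light press. This is the left-hand screw. Lifting it out.

Emit:
jog_arm --moves '[{"twist":[0,0,0],"xyz":[0,0,-0.15],"grip":1},{"twist":[0,0,0],"xyz":[0,0,-0.35],"grip":1},{"twist":[0,0,0],"xyz":[0,0,-0.9],"grip":1},{"twist":[0,0,-0.9],"xyz":[0,0,-1.6],"grip":1},{"twist":[0,0,-1.8],"xyz":[0,0,-1.8],"grip":1}]'

```text
clock: 25.62
position: [0.4666, -0.1358, 0.2095]
ee_rot: [1.661, 2.66, 0.005]
force: [0.7, 0.2, -2.6]
width: 0.152
```

Emit:
jog_arm --moves '[{"twist":[0,0,-1.0],"xyz":[0,0,0],"grip":1},{"twist":[0,0,-2.0],"xyz":[0,0,0],"grip":1},{"twist":[0,0,-3.0],"xyz":[0,0,0],"grip":1},{"twist":[0,0,-4.0],"xyz":[0,0,0],"grip":1},{"twist":[0,0,-5.0],"xyz":[0,0,0],"grip":1}]'

```text
clock: 26.25
position: [0.4652, -0.1354, 0.207]
ee_rot: [0.381, 3.116, 0.001]
force: [-0.9, 0.2, -2.5]
width: 0.151
```

```bash
cat >> h.py <<'E'
gp2=np.array([.5655,.1325,.0864]); gL=gp2+.128*ry
E
python3 -c "
from h import *
st();print(gL);plan(gL+[0,0,.125],Rr)"
```

```text
t 26.25 pos [ 0.4652 -0.1354  0.207 ] F [-0.9  0.2 -2.5] w 0.151 q [-0.23  0.2   0.48  1.92 -0.11  1.04  1.63]
[0.55859136 0.26031342 0.0864    ]
xyz [ 0.078  6.776 -0.069] twist [-0.519 -3.465 -1.65 ] rows 6.5
```

```bash
python3 -c "
from h import *
for t,s in (((244,245),(350,452)),((168,245),(322,568)),((244,318),(463,560))):
    print(tri(('top',t[0]/1.55,t[1]/1.55),('side',s[0]/1.55,s[1]/1.55)))
for l in ([0.0375,.095,-.0835],[-.0375,.095,-.0835],[.0375,.095,-.15]):
    print(gL+Rr.apply(l))
"
```

```text
(array([0.64520261, 0.35703645, 0.13054679]), np.float64(0.008648186106928562))
(array([0.6545277 , 0.49909085, 0.14385599]), np.float64(0.0045162128186503146))
(array([ 0.50631757,  0.40710463, -0.05019814]), np.float64(0.017118174946054936))
[0.47494629 0.35093087 0.13325595]
[0.53627448 0.35424582 0.17630085]
[0.43683544 0.34887088 0.187713  ]
```

Emit:
jog_arm --moves '[{"twist":[0,0,0],"xyz":[0,0.6,-0.6],"grip":1},{"twist":[-0.1,-0.7,-0.33],"xyz":[0,1.4,-0.7],"grip":1},{"twist":[-0.2,-1.4,-0.66],"xyz":[0,2.2,-0.7],"grip":1},{"twist":[-0.31,-2.1,-1.0],"xyz":[0,3.1,-0.7],"grip":1},{"twist":[-0.42,-2.8,-1.33],"xyz":[0.05,4.0,-0.7],"grip":1}]'

```text
clock: 26.88
position: [0.5215, 0.0999, 0.25]
ee_rot: [0.014, 2.642, 0.02]
force: [2.3, -2.3, -3.3]
width: 0.153
```

Emit:
jog_arm --moves '[{"twist":[0,0,0],"xyz":[0,0.1,0],"grip":1},{"twist":[0,0,0],"xyz":[0,0.1,0],"grip":1}]'

```text
clock: 27.12
position: [0.5213, 0.1036, 0.2489]
ee_rot: [0.016, 2.648, 0.016]
force: [0.6, -0.4, -2.5]
width: 0.151
```

```bash
python3 -c "
from h import *
st();plan(gL+[0,0,.13],Rr)"
```

```text
t 27.12 pos [0.5213 0.1036 0.2489] F [ 0.6 -0.4 -2.5] w 0.151 q [-0.61 -0.04  0.16  2.18  0.38  0.58  0.83]
xyz [-0.253  2.609  0.794] twist [-0.119 -0.672 -0.347] rows 2.6
```

Emit:
jog_arm --moves '[{"twist":[-0.04,-0.2,-0.1],"xyz":[-0.2,0.8,0],"grip":1},{"twist":[-0.08,-0.45,-0.23],"xyz":[-0.25,1.7,0.2],"grip":1},{"twist":[-0.12,-0.67,-0.35],"xyz":[-0.25,2.6,0.5],"grip":1},{"twist":[-0.12,-0.67,-0.35],"xyz":[-0.25,2.6,0.79],"grip":1},{"twist":[-0.12,-0.67,-0.35],"xyz":[-0.25,2.6,0.79],"grip":1}]'

```text
clock: 27.75
position: [0.5594, 0.2576, 0.2151]
ee_rot: [-0.065, 2.531, 0.017]
force: [0.6, -0.4, -2.3]
width: 0.15
```

```bash
python3 -c "
from h import *
st();plan(gL+[0,0,.06],Rr)"
```

```text
t 27.75 pos [0.5594 0.2576 0.2151] F [ 0.6 -0.4 -2.3] w 0.15 q [-0.78  0.16  0.01  2.13  0.84  0.53  0.18]
xyz [0.665 0.049 0.933] twist [-0.024 -0.008 -0.006] rows 1.1
```

Emit:
jog_arm --moves '[{"twist":[-0.02,0,0],"xyz":[0.22,0.05,0.3],"grip":1},{"twist":[-0.02,0,0],"xyz":[0.44,0.05,0.6],"grip":1},{"twist":[-0.02,0,0],"xyz":[0.66,0.05,0.93],"grip":1},{"twist":[-0.02,0,0],"xyz":[0.66,0.05,0.93],"grip":1}]'

```text
clock: 28.25
position: [0.5585, 0.2606, 0.1475]
ee_rot: [-0.067, 2.53, 0.022]
force: [-1.0, -1.3, -0.9]
width: 0.149
```

```bash
python3 -c "
from h import *
st();plan(gL+[0,0,.015],Rr)"
```

```text
t 28.25 pos [0.5585 0.2606 0.1475] F [-1.  -1.3 -0.9] w 0.149 q [-0.84  0.26  0.08  2.22  1.14  0.4  -0.16]
xyz [ 0.44  -0.006  0.631] twist [ 0.001 -0.001 -0.004] rows 0.7
```

Emit:
jog_arm --moves '[{"twist":[0,0,0],"xyz":[0.15,0,0.21],"grip":1},{"twist":[0,0,0],"xyz":[0.3,0,0.42],"grip":1},{"twist":[0,0,0],"xyz":[0.44,0,0.63],"grip":1},{"twist":[0,0,0],"xyz":[0.44,0,0.63],"grip":1}]'

```text
clock: 28.75
position: [0.5591, 0.2624, 0.1028]
ee_rot: [-0.069, 2.528, 0.025]
force: [-1.0, -0.4, -1.7]
width: 0.148
```

```bash
python3 -c "
from h import *
st();plan(gL,Rr)"
```

```text
t 28.75 pos [0.5591 0.2624 0.1028] F [-1.  -0.4 -1.7] w 0.148 q [-0.89  0.35  0.14  2.26  1.44  0.34 -0.5 ]
xyz [ 0.165 -0.035  0.217] twist [ 0.015  0.011 -0.003] rows 0.3
```

Emit:
jog_arm --moves '[{"twist":[0.01,0,0],"xyz":[0.06,-0.03,0.09],"grip":1},{"twist":[0.01,0,0],"xyz":[0.12,-0.03,0.17],"grip":1},{"twist":[0.01,0,0],"xyz":[0.12,-0.03,0.17],"grip":1}]'

```text
clock: 29.12
position: [0.5592, 0.2613, 0.0908]
ee_rot: [-0.068, 2.527, 0.025]
force: [-0.3, 0.3, -1.7]
width: 0.153
```

```bash
python3 -c "
from h import *
st();plan(gL,Rr)"
```

```text
t 29.12 pos [0.5592 0.2613 0.0908] F [-0.3  0.3 -1.7] w 0.153 q [-0.89  0.37  0.14  2.28  1.55  0.33 -0.6 ]
xyz [ 0.051 -0.016  0.053] twist [ 0.012  0.014 -0.005] rows 0.1
```

Emit:
jog_arm --moves '[{"twist":[0,0.01,0],"xyz":[0.03,-0.01,0.035],"grip":1},{"twist":[0,0.01,0],"xyz":[0.05,-0.01,0.055],"grip":1},{"twist":[0,0.01,0],"xyz":[0.05,-0.01,0.055],"grip":1}]'

```text
clock: 29.5
position: [0.5592, 0.2614, 0.0867]
ee_rot: [-0.069, 2.527, 0.026]
force: [-1.7, -0.0, 8.3]
width: 0.153
```

```bash
python3 -c "
from h import *
st();plan(gL,Rr)"
```

```text
t 29.5 pos [0.5592 0.2614 0.0867] F [-1.7 -0.   8.3] w 0.153 q [-0.88  0.38  0.14  2.28  1.58  0.33 -0.64]
xyz [ 0.012 -0.018 -0.002] twist [ 0.017  0.013 -0.004] rows 0.0
```

Seated with light contact at the expected height. Releasing, withdrawing and backing well clear.

Emit:
jog_arm --moves '[{"twist":[0,0,0],"xyz":[0,0,0],"grip":0.22},{"twist":[0,0,0],"xyz":[0,0,0],"grip":0.22},{"twist":[0,0,0],"xyz":[0,0,0],"grip":0.22},{"twist":[0,0,0],"xyz":[0,0,-0.4],"grip":0.22},{"twist":[0,0,0],"xyz":[0,0,-1.0],"grip":0.22}]'

```text
clock: 30.12
position: [0.5228, 0.2582, 0.1337]
ee_rot: [-0.07, 2.532, 0.022]
force: [-0.5, 0.6, 1.1]
width: 0.387
```

Emit:
jog_arm --moves '[{"twist":[0,0,0],"xyz":[0,0,-0.8],"grip":0.22},{"twist":[0,0,0],"xyz":[0,0,-1.6],"grip":0.22},{"twist":[0,0,0],"xyz":[0,0,-1.6],"grip":0.22}]'

```text
clock: 30.5
position: [0.4679, 0.2572, 0.2156]
ee_rot: [-0.07, 2.528, 0.031]
force: [0.5, -0.6, -0.1]
width: 0.391
```

Run:
```python
from h import *
st()
A=cv2.resize(arm.get_image('top')[150:245,170:345],None,fx=4.5,fy=4.5,interpolation=cv2.INTER_CUBIC)
B=cv2.resize(arm.get_image('side')[180:310,240:330],None,fx=2.3,fy=2.3,interpolation=cv2.INTER_CUBIC)
C=np.zeros((600,790,3),np.uint8);C[:A.shape[0],:A.shape[1]]=A[:,:790]
b=B[:min(B.shape[0],600)];C[-b.shape[0]:,-b.shape[1]:]=b
cv2.imwrite('pics/fin.png',C)
```

```text
t 30.5 pos [0.4679 0.2572 0.2156] F [ 0.5 -0.6 -0.1] w 0.391 q [-0.99  0.03  0.04  2.28  0.89  0.61 -0.02]
```

View pics/fin.png

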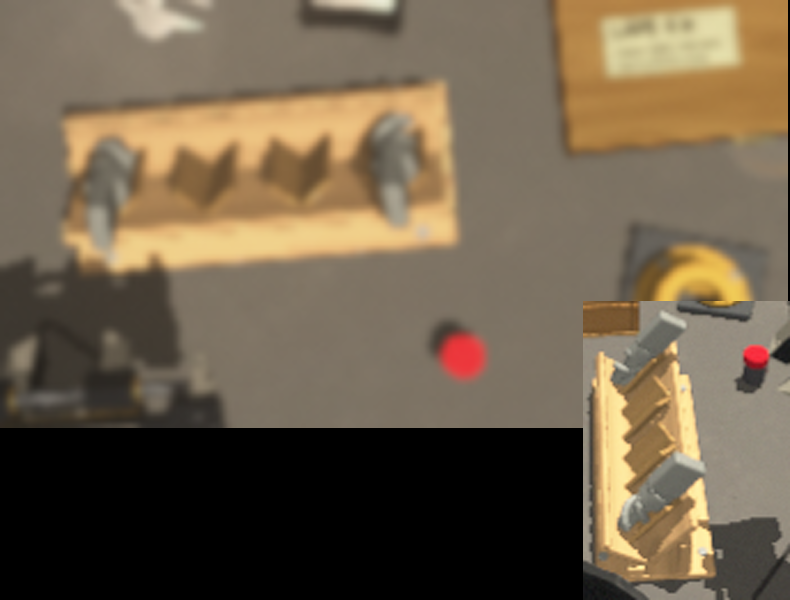

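The final picture shows both screws lying in the end grooves, head up: left at about (105,195), right at about (393,170). The middle grooves are empty and the jar, box and nut are in place. The head ends, at side pixels (287,248) and (280,186), match a seated screw's predicted (287,247.5) and (279,185.7).

```bash
python3 -c "
from cell import arm
print(arm.sign_off())"
```

```text
the job is handed in; nothing more can be done
None
```

I tried both screws in the brass nut, one at a time, and laid each in its end groove before moving on. I handed the job in at about 31 s.

- **Left-middle screw: right-hand thread.** It slid in unturned to about 23 mm as measured. It then ran down to about 34 mm over 81° of clockwise turn. I unscrewed it and laid it in the right end groove.
- **Right-middle screw: left-hand thread.** It stopped at about 16 mm. Over 70° of clockwise turn under light pressure it went no deeper and backed out to about 12 mm. I laid it in the left end groove.

**Last checks:** the final picture shows both screws head up in the end grooves, within about 1 pixel of where seated screws should appear. The middle grooves are empty, the jar, box and nut are where they were, and the gripper is clear of everything.

**What disagreed or went less cleanly:**
- **Fingertip position:** in the pictures the fingertips stood about 37 mm further back along the tool than the reported pose and `arm.tips_ahead` imply. I allowed for this when gripping.
- **Nut height:** the nut's mouth measured about 5 mm low from the two cameras, so the depths above are good to only about 2 mm.
- **Forces:** pressing peaked at about 30 N for a moment when the left-hand screw stopped, and about 18 N when the right-hand one was fully run in. Both were heavier than the light pressing asked for. I eased off the 30 N before turning the left-hand screw, though turning it briefly brought about 18 N.
- **Not checked:** the final close-up did not include the scale, lamp or hex key in full.

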